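# Sweep the jar lids off the board into the tray

### The job

Three jar lids are lying on the white kitchen board. With closed fingers, sweep all of them across the board and over its edge into the shallow steel tray beside it: slide them, do not pick any of them up. Leave the jar and the salt shaker standing where they are.

Things in the scene. Friction and masses are not known exactly. Their poses are not given: they have to be found in the camera images.
- board: fixed thick white kitchen board, 340 mm along its x, 280 mm along its y, 50 mm thick; origin at the centre of its underside on the counter (its flat top is 50 mm above the origin and has no rim). The tray stands against one of its two side edges (at y = +140 or y = -140 mm), the basket against the other
- tray: fixed shallow open steel tray, 280 mm along its x, 200 mm along its y, walls 40 mm high (their rim is 10 mm below the board's top) and 4 mm thick, floor 4 mm thick; origin at the centre of its underside on the counter, axes parallel to the board's. Its long wall stands 4 mm from the board's edge, on the left or the right side (board's +y or -y), so that a lid slid over that edge drops in
- lid1_mid (a point): loose round metal jar lid, 62 mm across, 12 mm thick, about 18 g, lying flat on the white board and free to slide and turn; this point is its centre, half-way up (56 mm above the counter while it lies on the board)
- lid2_mid (a point): loose round metal jar lid, 62 mm across, 12 mm thick, about 18 g, lying flat on the white board and free to slide and turn; this point is its centre, half-way up (56 mm above the counter while it lies on the board)
- lid3_mid (a point): loose round metal jar lid, 62 mm across, 12 mm thick, about 18 g, lying flat on the white board and free to slide and turn; this point is its centre, half-way up (56 mm above the counter while it lies on the board)
- lid1: lid 1 itself; origin at the centre of its underside when it lies as at the start
- lid2: lid 2 itself; origin as for lid 1
- lid3: lid 3 itself; origin as for lid 1
- basket: fixed grey plastic basket full of lemons, 280 mm along its x, 200 mm along its y, 85 mm high (35 mm above the board's top), against the board's edge opposite to the tray; not for the lids; origin at the centre of its underside on the counter
- jar: bystander: loose open green glass jar, 60 mm across, 50 mm high, standing on the board near its far end (board's +x side); origin at the centre of its underside, on the board's top
- shaker: bystander: loose white salt shaker with a steel cap, 44 mm across, 48 mm high, also on the board near its far end; origin at the centre of its underside, on the board's top
Mind the look-alikes: they are no part of the job. Leave any red or turquoise look-alike of the lid3 alone.

How it is judged:
By the outcome, as a careful person would: the job done as asked, in the order asked, and still so for the second after the job is handed in, with the robot touching nothing.
It also fails if it takes over 51 s, if anything falls off the work surface, if the arm or the gripper's body presses on something with over 40 N, if the wrist force passes 120 N, or if a joint passes its speed limit or range.

### The arm

A 6-joint arm with a two-finger parallel gripper is mounted at the origin on the work surface. World frame = base frame: x ahead of the robot, y to its left, z up, the work surface at z = 0. Lengths are in m, angles in rad, forces in N, time in s.
With the tool pointing down it reaches from about 0.35 to 0.775 m from the base axis. Payload 5.5 kg.
Tool frame: the origin (TCP) lies between the finger pads; the fingertips stand 11 mm ahead of it and the grasp point (between the pads) lies 8 mm behind it (tips_ahead is the distance from the TCP to the fingertips, in m); z points along the fingers, y is the line along which they close (so a half turn about z gives the same grasp; the last joint's range is limited). The gripper opens to 85 mm and grips with 20 to 120 N. Pads are 22 mm wide; open, the fingers measure 114 mm over their backs; the gripper's body (76 mm by 85 mm) begins 54 mm behind the grasp point. The pads swing forward as they close: fully open they stand 13 mm farther back than shut.
Start: joints at [1.028, 0.313, 0.046, 1.304, 0, 1.431], TCP at [0.225, 0.529, 0.207] pointing down, gripper open.
Joint ranges: [-2.76, 2.76], [-0.86, 1.69], [-1.03, 1.26], [-2.2, 2.34], [-1.47, 1.5], [-3.14, 3.14]. Speed limits (rad/s): [2.57, 2.57, 3.14, 3.14, 3.14, 3.14].

### API

Orientations are given as a unit quaternion [w, x, y, z].
In Python, from workcell import * gives the robot as it stands. The module is installed in compiled form; this text tells all that it offers.
- The arm moves only by the tool jog_arm, never from a script. Its argument "moves" is a list of rows, each an object with "fingers": the closure, from 0 (fully open) to 1 (shut); "slide": the shift along the tool's x, y, z in mm, a list of three; "angular": the turn, a rotation vector about the tool's x, y, z in degrees, a list of three. A call has 1 to 10 rows; each row is the pose to reach, as a shift and turn from the pose commanded when the call began, along the tool's axes at that moment; what a row does not reach only later rows make up. A row lasts 1/12 s, in which the tool goes at most 41.7 mm and 7.16 degrees, less where a joint would pass 70% of its speed; a pose out of reach is approached as far as the arm can. A call with a gripper value outside its range is refused whole. The fingers move at their own pace and stop on an object; "squeeze" is the grip in N (left out, the last holds). Time passes only in rows, so rows that repeat a pose let the fingers close. It gives the time, the measured TCP pose, the force, the opening and the grip force at its end, in the units of the state.
- get_state(): the state, without advancing time (a new reading comes with each control period).
- read_camera(name): name is "scene" or "top" or "wrist"; returns a dict with "color" (480x640x3 uint8, red, green, blue), "fovy" (degrees; the focal length in pixels is half the picture's height over the tangent of half this angle, whatever the lens; pixels are square), "cx", "cy" (the principal point, pixels), "D" ([k1, k2, p1, p2, k3] as OpenCV has them; the pictures are not rectified), "world_from_camera" (4x4, takes a point from camera to world coordinates); the wrist camera has in their place "tool_from_camera" (4x4, takes a point from camera to tool coordinates, whose origin is the TCP and whose axes are the flange's). Camera axes: x right, y down, z forward; pixel columns grow to the right and rows downward; lengths in m; the calibration is good to about 2 mm. A picture is of the moment at which its call begins: read the wrist's pose just before it. There is no depth.
- hand_in(): hands the job in; it is judged then, once.
Trained networks look in a picture, given as the dict that the camera call returned (one of the last four; its "shot" number tells which), for a name from the list of things; names that differ only in an ending like _2 or _b are one class to them, and where a whole thing is asked for, a point or a joint stands for the part that bears it (a point fixed in the world has none). Each returns a list of dicts, best first, with "p" (0 to 1); they miss things now and then, are a little off and sometimes report something else, mostly with a low value. They report only what shows in the picture. A call takes as long as a camera call. They do not tell look-alikes from the thing itself.
- look_for(target, picture): "point" ([column, row] in pixels, amid what is visible of it).
- tip_of(target, picture): "point" ([column, row] in pixels: a listed point, or the origin of a listed thing).
The state is a dict: "clock": time; "joint_pos": joint angles; "qvel": joint speeds; "tau": joint torques, N m; "tcp_pos": TCP position; "orientation": TCP orientation; "wrist_force": force on the tool from outside, world axes, zero at the start; "ft_torque": the same for the moment, N m; "finger_gap": finger opening in m; "grip_force": force on a finger pad.
Only numpy, scipy, OpenCV 4.12 (cv2) and the standard library are available. Lean on these libraries where they do the work, as an engineer would, in place of code of your own. Each camera call takes 0.05 s, during which the arm holds its last target. There are 200 camera calls.

## Working session

There is one attempt and no reset: what is moved stays moved. The work goes in short steps, Python scripts to look and compute and a tool call to move; the robot and the scene stay as the last step left them, time stands still between calls to the robot, and variables do not carry over. Pictures are saved under pics/ and viewed, at most 10 in all, crops included, and the job is handed in when it is done.

Besides the shell and the picture viewer there is one more tool, called by a JSON object that holds its "op" and its "data". jog_arm: Moves the arm, as the interface text tells. Its arguments: {"type":"object","properties":{"moves":{"type":"array","items":{"type":"object","properties":{"fingers":{"type":"number"},"slide":{"type":"array","items":{"type":"number"}},"angular":{"type":"array","items":{"type":"number"}}}}},"squeeze":{"type":"number"}},"required":["moves"]}

```bash
mkdir -p pics; cat > h.py <<'E'
from workcell import *
import numpy as np, cv2
def K(p):
    f=p["color"].shape[0]/2/np.tan(np.radians(p["fovy"])/2)
    return np.array([[f,0,p["cx"]],[0,f,p["cy"]],[0,0,1.]])
def ray(p,uv,z):
    n=cv2.undistortPoints(np.array([[uv]],float),K(p),np.array(p["D"],float))[0,0]
    T=np.array(p["world_from_camera"]); d=T[:3,:3]@[n[0],n[1],1]; o=T[:3,3]
    return o+d*(z-o[2])/d[2]
def save(p,name): cv2.imwrite("pics/"+name,p["color"][:,:,::-1])
E
python3 - <<'E'
from h import *
for c in ("top","scene"):
    p=read_camera(c); save(p,c+"0.png")
    for t,z in (("lid1_mid",.056),("lid2_mid",.056),("lid3_mid",.056),("board",0),("tray",0),("basket",0),("jar",.05),("shaker",.05)):
        for r in tip_of(t,p)[:6]: print(c,t,np.round(r["point"]),round(r["p"],2),np.round(ray(p,r["point"],z),3))
s=get_state();print(s)
E
```

```text
top lid1_mid [353. 307.] 0.87 [ 0.49  -0.033  0.056]
top lid3_mid [225. 147.] 0.91 [0.767 0.176 0.056]
top lid3_mid [387. 210.] 0.83 [ 0.649 -0.096  0.056]
top lid3_mid [424. 396.] 0.77 [ 0.351 -0.138  0.056]
top lid3_mid [403. 112.] 0.76 [ 0.825 -0.132  0.056]
top lid3_mid [361. 244.] 0.74 [ 0.593 -0.049  0.056]
top lid3_mid [364. 397.] 0.58 [ 0.352 -0.044  0.056]
top board [359. 246.] 0.77 [ 0.6  -0.05  0.  ]
top tray [497. 236.] 0.62 [ 0.614 -0.297  0.   ]
top basket [221. 276.] 0.89 [0.552 0.189 0.   ]
top jar [384. 156.] 0.72 [ 0.748 -0.096  0.05 ]
top shaker [313. 168.] 0.84 [0.727 0.026 0.05 ]
scene lid1_mid [343. 199.] 0.71 [ 0.494 -0.039  0.056]
scene lid1_mid [261. 222.] 0.28 [ 0.646 -0.095  0.056]
scene lid2_mid [303. 214.] 0.67 [ 0.575 -0.06   0.056]
scene lid3_mid [365. 148.] 0.83 [ 0.37  -0.111  0.056]
scene lid3_mid [258. 223.] 0.79 [ 0.652 -0.097  0.056]
scene lid3_mid [216. 251.] 0.74 [ 0.746 -0.094  0.056]
scene lid3_mid [160. 280.] 0.67 [ 0.857 -0.105  0.056]
scene lid3_mid [301. 389.] 0.66 [0.789 0.204 0.056]
scene board [294. 244.] 0.55 [ 0.608 -0.047  0.   ]
sce
[... 390 characters left out ...]
-0.044  0.05 ]
{'clock': 0.9, 'joint_pos': array([1.02838365e+00, 3.13165469e-01, 4.61159417e-02, 1.30359952e+00,
       7.37803643e-06, 1.43117272e+00]), 'qvel': array([ 0.00231134,  0.00013662, -0.00105607,  0.00026298,  0.00107086,
       -0.00088569]), 'tau': array([ 6.24688018e-04, -4.80444682e+01,  2.98817611e+01, -5.71909811e-05,
       -1.82141184e-04,  8.56850164e-07]), 'tcp_pos': array([0.22543842, 0.529021  , 0.20654938]), 'orientation': array([2.11521360e-05, 2.00035874e-01, 9.79788571e-01, 7.06333642e-05]), 'wrist_force': array([1.09652327, 0.61264983, 0.5032566 ]), 'ft_torque': array([-0.02511197,  0.0750756 ,  0.03954336]), 'grip_force': 0.0, 'finger_gap': 0.08557067358354245}
```

View pics/top0.png

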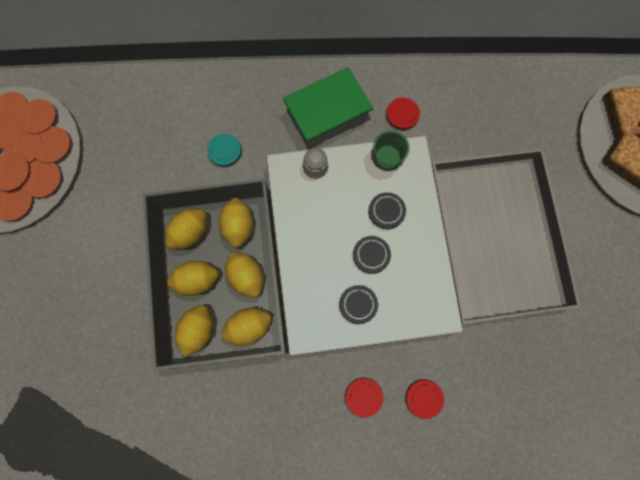

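View pics/scene0.png

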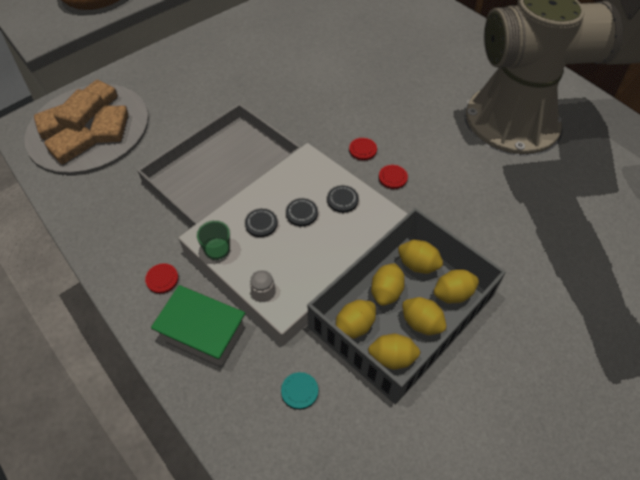

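Candidates in the top picture are: dark lids at (387,210), (372,254) and (358,304) on the board; red ones at (364,397), (425,399) and (403,112), and a turquoise one at (224,149), on the counter. I choose the three dark lids on the board. The tray is on the right (-y), and the jar (388,152) and shaker (315,163) are at the far end. Next I'll measure and check with one crop.

```bash
python3 - <<'E'
from h import *
p=read_camera("top"); c=p["color"]
cv2.imwrite("pics/crop.png",cv2.resize(c[120:370,250:480,::-1],None,fx=2.3,fy=2.3,interpolation=cv2.INTER_CUBIC))
g=cv2.cvtColor(c,cv2.COLOR_RGB2GRAY)
m=(g>130).astype(np.uint8); m=cv2.morphologyEx(m,cv2.MORPH_OPEN,np.ones((3,3)))
cs=max(cv2.findContours(m,0,2)[0],key=cv2.contourArea)
hull=cv2.convexHull(cs)[:,0]
W=np.array([ray(p,h,.05)[:2] for h in hull],np.float32)
r=cv2.minAreaRect(W); print("board",r)
ctr=np.array(r[0]); bp=cv2.boxPoints(r)
e=max([(bp[i]-bp[i-1]) for i in range(4)],key=np.linalg.norm); e=e/np.linalg.norm(e); e*=np.sign(e[0])
ey=np.array([-e[1],e[0]]); print("yaw",np.degrees(np.arctan2(e[1],e[0])))
def b(w): return np.round([1000*(w[:2]-ctr)@e,1000*(w[:2]-ctr)@ey],1)
for uv in ((387,210),(372,254),(358,304)):
    x,y=uv; sub=(g[y-24:y+25,x-24:x+25]<100).astype(np.uint8)
    n,l,st,ce=cv2.connectedComponentsWithStats(cv2.morphologyEx(sub,cv2.MORPH_CLOSE,np.ones((5,5))))
    k=1+np.argmax(st[1:,4]); q=ce[k]+[x-24,y-24]; w=ray(p,q,.058); print(uv,q.round(1),st[k],w.round(4),"board",b(w))
q=read_camera("scene")
for t in ("lid1_mid","lid2_mid","lid3_mid"):
    for r in tip_of(t,q): 
        w=ray(q,r["point"],.056); print(t,w.round(3),b(w),round(r["p"],2))
s=get_state(); tc=s["tcp_pos"]; print("tcp",b(tc),tc)
for t in ("jar","shaker"):
    for r in tip_of(t,p): print(t,b(ray(p,r["point"],.05)))
E
```

```text
board ((0.6011950373649597, -0.050535738468170166), (0.3389643132686615, 0.2788986265659332), 6.258478164672852)
yaw 6.258477
(387, 210) [386.6 210.6] [   5    7   38   36 1062] [ 0.6478 -0.094   0.058 ] board [ 41.6 -48.3]
(372, 254) [371.2 254.5] [   5    6   38   38 1107] [ 0.5745 -0.0653  0.058 ] board [-28.1 -11.7]
(358, 304) [358.1 304.4] [   5    6   39   38 1162] [ 0.4944 -0.0408  0.058 ] board [-105.1   21.3]
lid1_mid [ 0.498 -0.036  0.056] [-100.6   25.4] 0.79
lid1_mid [0.728 0.021 0.056] [133.4  57.2] 0.41
lid2_mid [ 0.578 -0.062  0.056] [-24.4  -9.1] 0.81
lid3_mid [ 0.386 -0.006  0.056] [-208.6   67.6] 0.96
lid3_mid [ 0.371 -0.117  0.056] [-236.1  -40.9] 0.76
lid3_mid [ 0.65  -0.099  0.056] [ 43.7 -53.1] 0.63
lid3_mid [ 0.856 -0.109  0.056] [246.5 -85.6] 0.58
tcp [-310.4  617.1] [0.22541937 0.52900548 0.20650948]
jar [140.1 -60.8]
shaker [140.5  57.3]
```

View pics/crop.png

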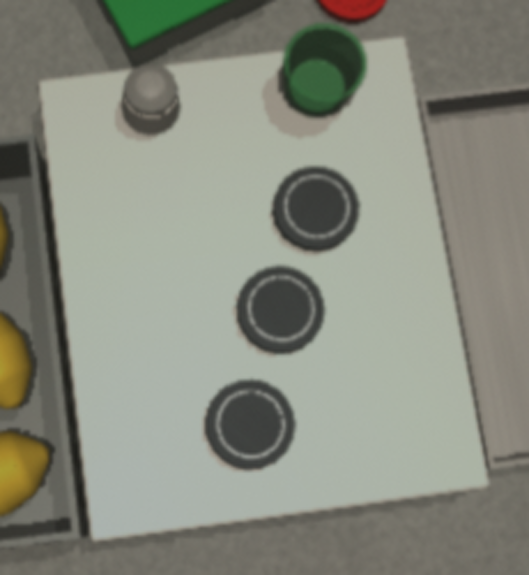

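Tray on -y, board yaw 6.26°. Dark rim and ring lids confirmed: A (41,-49), B (-27,-11), C (-104,22) mm in the board frame. Move across with fingers shut and the tool aligned to the board.

{"op": "jog_arm", "data": {"moves": [{"fingers": 1,"slide": [-30,-25,0],"angular": [0,0,-3]},{"fingers": 1,"slide": [-60,-50,0],"angular": [0,0,-6]},{"fingers": 1,"slide": [-90,-75,0],"angular": [0,0,-9]},{"fingers": 1,"slide": [-120,-100,0],"angular": [0,0,-12]},{"fingers": 1,"slide": [-150,-125,0],"angular": [0,0,-15]},{"fingers": 1,"slide": [-180,-150,0],"angular": [0,0,-18]},{"fingers": 1,"slide": [-210,-175,0],"angular": [0,0,-21]},{"fingers": 1,"slide": [-240,-200,0],"angular": [0,0,-24]},{"fingers": 1,"slide": [-270,-225,0],"angular": [0,0,-27]},{"fingers": 1,"slide": [-300,-250,0],"angular": [0,0,-29.3]}], "squeeze": 20}}

```text
clock: 2.08
tcp_pos: [0.4039, 0.1797, 0.2068]
orientation: [0.0, -0.056, 0.998, 0.0]
wrist_force: [-0.1, 1.1, -0.8]
finger_gap: -0.0003
grip_force: 0.0
```

```bash
cat >> h.py <<'E'
def bt():
    s=get_state(); w=s["tcp_pos"]; c=np.array([.6012,-.0505]); a=np.radians(6.26); e=np.array([np.cos(a),np.sin(a)]); ey=np.array([-e[1],e[0]])
    from scipy.spatial.transform import Rotation as R
    q=s["orientation"]; M=R.from_quat([*q[1:],q[0]]).as_matrix()
    print("board xy",np.round(1000*np.array([(w[:2]-c)@e,(w[:2]-c)@ey]),1),"z",w[2].round(4),"yaw y",np.degrees(np.arctan2(M[1,1],M[0,1])).round(2),"t",s["clock"],"F",np.round(s["wrist_force"],1),"gap",s["finger_gap"].__round__(4))
E
python3 -c "from h import *; bt()"
```

```text
board xy [-171.   250.3] z 0.2068 yaw y 96.38 t 2.0833 F [-0.1  1.1 -0.8] gap -0.0003
```

{"op": "jog_arm", "data": {"moves": [{"fingers": 1,"slide": [-15,-36,0]},{"fingers": 1,"slide": [-30,-72,0]},{"fingers": 1,"slide": [-45,-108,10]},{"fingers": 1,"slide": [-60,-144,30]},{"fingers": 1,"slide": [-67,-167,60]},{"fingers": 1,"slide": [-67,-167,90]},{"fingers": 1,"slide": [-67,-167,115]},{"fingers": 1,"slide": [-67,-167,130]},{"fingers": 1,"slide": [-67,-167,139]},{"fingers": 1,"slide": [-67,-167,141]}]}}

```text
schema error: expected keys fingers, slide, angular
```

```bash
python3 - <<'E'
from h import *
bt(); p=read_camera("scene"); save(p,"s1.png")
cv2.imwrite("pics/s1.png",cv2.resize(p["color"][90:350,150:450,::-1],None,fx=2,fy=2))
E
```

```text
board xy [-171.   250.3] z 0.2068 yaw y 96.38 t 2.0833 F [-0.1  1.1 -0.8] gap -0.0003
```

View pics/s1.png

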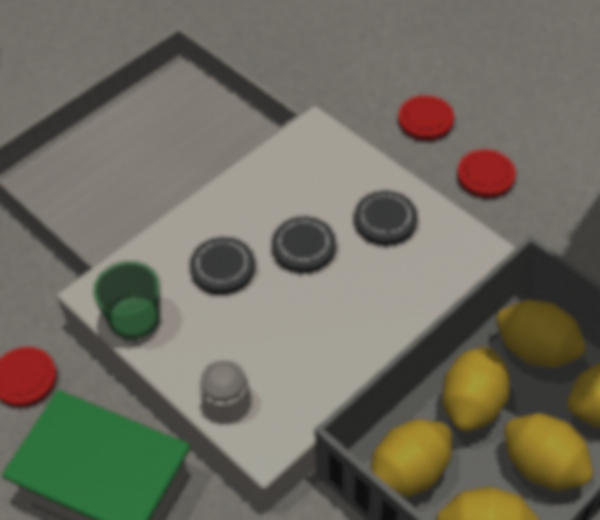

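The move was refused because the rows lacked `angular`. The picture shows the lids untouched, at crop (386,217), (304,243) and (222,265). I'll send it again with all the keys.

{"op": "jog_arm", "data": {"moves": [{"fingers": 1,"slide": [-15,-36,0],"angular": [0,0,0]},{"fingers": 1,"slide": [-30,-72,0],"angular": [0,0,0]},{"fingers": 1,"slide": [-45,-108,10],"angular": [0,0,0]},{"fingers": 1,"slide": [-60,-144,30],"angular": [0,0,0]},{"fingers": 1,"slide": [-67,-167,60],"angular": [0,0,0]},{"fingers": 1,"slide": [-67,-167,90],"angular": [0,0,0]},{"fingers": 1,"slide": [-67,-167,115],"angular": [0,0,0]},{"fingers": 1,"slide": [-67,-167,130],"angular": [0,0,0]},{"fingers": 1,"slide": [-67,-167,139],"angular": [0,0,0]},{"fingers": 1,"slide": [-67,-167,141],"angular": [0,0,0]}]}}

```text
clock: 2.97
tcp_pos: [0.4869, 0.0229, 0.0639]
orientation: [-0.001, -0.054, 0.999, 0.0]
wrist_force: [-1.0, 0.4, 0.3]
finger_gap: -0.0001
grip_force: 0.0
```

```bash
python3 - <<'E'
from h import *
p=read_camera("scene"); bt()
cv2.imwrite("pics/s2.png",cv2.resize(p["color"][90:350,150:450,::-1],None,fx=2,fy=2))
E
```

```text
board xy [-105.    85.4] z 0.0648 yaw y 96.22 t 3.0167 F [ 0.2 -0.5  0.3] gap -0.0002
```

View pics/s2.png

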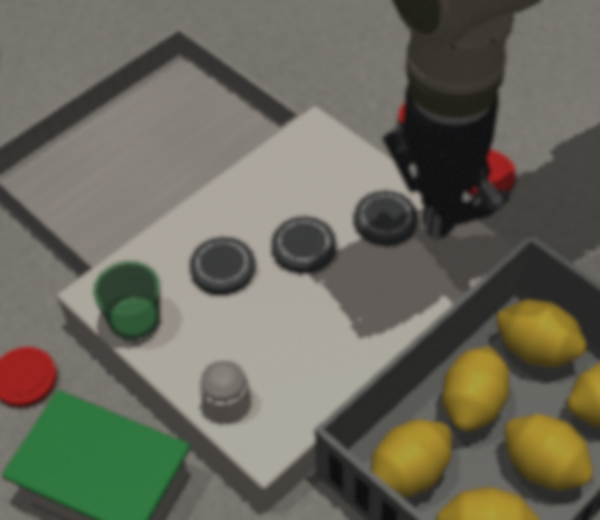

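Fingers stand just behind lid C (crop 386,217) with free space all round. Start the sweep.

{"op": "jog_arm", "data": {"moves": [{"fingers": 1,"slide": [0,-10,0],"angular": [0,0,0]},{"fingers": 1,"slide": [0,-20,0],"angular": [0,0,0]},{"fingers": 1,"slide": [0,-30,0],"angular": [0,0,0]},{"fingers": 1,"slide": [-1,-42,0],"angular": [0,0,0]},{"fingers": 1,"slide": [-2,-54,0],"angular": [0,0,0]},{"fingers": 1,"slide": [-3,-66,0],"angular": [0,0,0]},{"fingers": 1,"slide": [-4,-78,0],"angular": [0,0,0]},{"fingers": 1,"slide": [-5,-90,0],"angular": [0,0,0]},{"fingers": 1,"slide": [-6,-102,0],"angular": [0,0,0]},{"fingers": 1,"slide": [-7,-114,0],"angular": [0,0,0]}]}}

```text
clock: 3.85
tcp_pos: [0.5076, -0.0913, 0.0654]
orientation: [-0.0, -0.054, 0.999, 0.0]
wrist_force: [-0.0, 0.0, -0.1]
finger_gap: 0.0003
grip_force: 0.0
```

```bash
python3 - <<'E'
from h import *
p=read_camera("scene"); bt()
cv2.imwrite("pics/s3.png",cv2.resize(p["color"][90:350,150:450,::-1],None,fx=2,fy=2))
E
```

```text
board xy [-96.8 -32.4] z 0.0655 yaw y 96.12 t 3.9 F [ 0.4 -1.3  0.5] gap 0.0
```

View pics/s3.png

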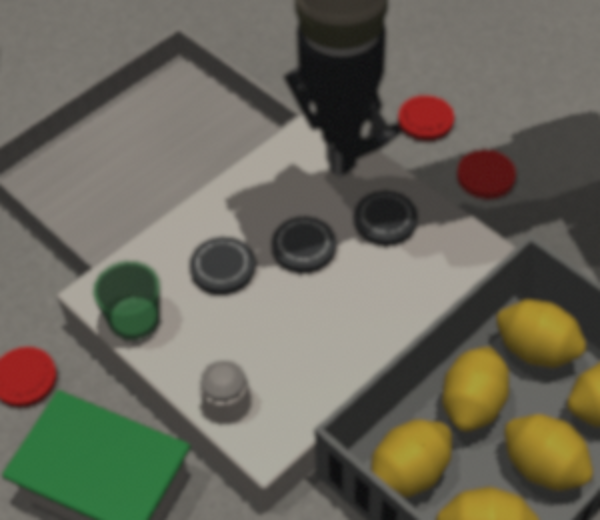

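The lid at crop (386,217) did not move, and the fingers are now at (340,170), already past it. I'll compare where the fingertip should project with where it shows.

```bash
python3 - <<'E'
from h import *
p=read_camera("scene"); s=get_state(); bt()
T=np.linalg.inv(p["world_from_camera"])
def proj(w): return cv2.projectPoints(np.array([w],float),cv2.Rodrigues(T[:3,:3])[0],T[:3,3],K(p),np.array(p["D"],float))[0][0,0]
def crop(w): return ((proj(w)-[150,90])*2).round(0)
t=s["tcp_pos"]
for dz in (0,.011): print("tip now",crop(t-[0,0,dz]))
print("tip before",crop([.4869,.0229,.0545]))
print("lidC",crop([.4944,-.0408,.056]),"board corners",[crop([.6012+.994*a-.109*b,-.0505+.109*a+.994*b,.05]).tolist() for a in(.17,-.17) for b in(.14,-.14)])
print(np.round(p["world_from_camera"],3))
c=read_camera("top")
for r in tip_of("lid1_mid",c)+tip_of("lid2_mid",c)+tip_of("lid3_mid",c): print(np.round(r["point"]),round(r["p"],2))
w=read_camera("wrist"); im=np.hstack([c["color"][130:370,260:480],w["color"][::2,::2]])
cv2.imwrite("pics/tw.png",cv2.resize(im[:,:,::-1],None,fx=1.4,fy=1.4))
E
```

```text
board xy [-97.  -31.1] z 0.0655 yaw y 96.09 t 3.95 F [0.1 0.2 0.1] gap 0.0003
tip now [339. 186.]
tip now [339. 194.]
tip before [434. 255.]
lidC [384. 217.] board corners [[261.0, 488.0], [53.0, 293.0], [522.0, 251.0], [313.0, 103.0]]
[[-0.773  0.517 -0.367  0.963]
 [ 0.634  0.626 -0.454  0.462]
 [-0.005 -0.584 -0.812  0.901]
 [ 0.     0.     0.     1.   ]]
[356. 304.] 0.6
[370. 257.] 0.81
[402. 112.] 0.72
[224. 149.] 0.65
[386. 211.] 0.64
[385. 212.] 0.21
```

View pics/tw.png

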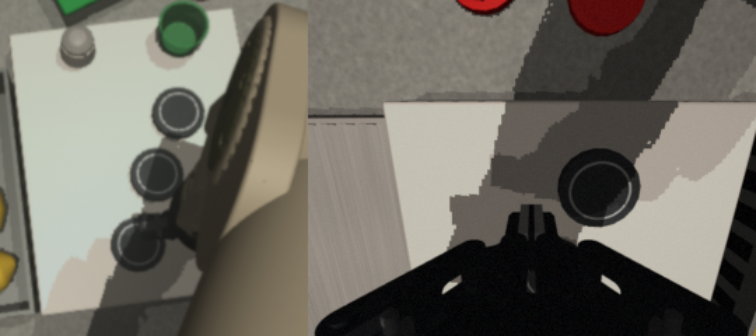

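The top and wrist views show the fingers hovering over or past the lid without touching it. They look about 30 mm higher than nominal, with the tips at wrist pixel ~(317,293). I'll check the tip length in the wrist camera and the height by triangulation.

```bash
python3 - <<'E'
from h import *
s=get_state(); w=read_camera("wrist"); T=np.array(w["tool_from_camera"]); print(np.round(T,3))
def r(uv):
    n=cv2.undistortPoints(np.array([[uv]],float),K(w),np.array(w["D"],float))[0,0]; return T[:3,:3]@[n[0],n[1],1],T[:3,3]
for v in (285,290,295,300):
    d,o=r((317,v)); k=-o[0]/d[0]; print("tip row",v,(o+k*d).round(4))
from scipy.spatial.transform import Rotation as R
q=s["orientation"]; M=R.from_quat([*q[1:],q[0]]).as_matrix()
for t in ("lid1_mid",):
  for x in tip_of(t,w):
    d,o=r(x["point"]); W=M@d; O=M@o+s["tcp_pos"]
    print(t,np.round(x["point"]),x["p"],"cam",O.round(3),[ (z,(O+W*(z-O[2])/W[2]).round(4)) for z in (.02,.056)])
c=w["color"]; cv2.imwrite("pics/w.png",cv2.resize(c[230:480,200:440,::-1],None,fx=2,fy=2))
print("tips_ahead" in globals() and tips_ahead)
E
```

```text
[[ 0.001 -0.957 -0.29   0.075]
 [ 1.     0.002 -0.001  0.   ]
 [ 0.001 -0.29   0.957 -0.167]
 [ 0.     0.     0.     1.   ]]
tip row 285 [ 0.     -0.0008  0.005 ]
tip row 290 [ 0.     -0.0007 -0.0014]
tip row 295 [ 0.     -0.0007 -0.0074]
tip row 300 [ 0.     -0.0007 -0.0131]
lid1_mid [414. 267.] 0.91 cam [ 0.433 -0.097  0.233] [(0.02, array([ 0.5054, -0.027 ,  0.02  ])), (0.056, array([ 0.4931, -0.0389,  0.056 ]))]
0.011
```

View pics/w.png

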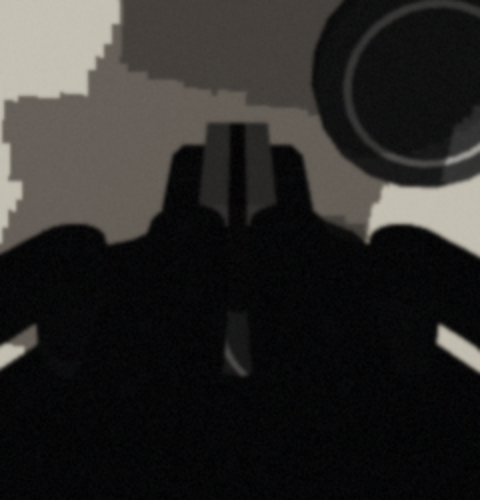

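The wrist crop shows the tips ending at row ~291. That puts them about 25–30 mm short of the nominal 11 mm ahead, which agrees with the scene view, so the fingertips are really higher than stated. I'll probe down gently in the free spot here.

{"op": "jog_arm", "data": {"moves": [{"fingers": 1,"slide": [0,0,4],"angular": [0,0,0]},{"fingers": 1,"slide": [0,0,8],"angular": [0,0,0]},{"fingers": 1,"slide": [0,0,12],"angular": [0,0,0]},{"fingers": 1,"slide": [0,0,15],"angular": [0,0,0]},{"fingers": 1,"slide": [0,0,18],"angular": [0,0,0]},{"fingers": 1,"slide": [0,0,20],"angular": [0,0,0]},{"fingers": 1,"slide": [0,0,20],"angular": [0,0,0]}]}}

```text
clock: 4.88
tcp_pos: [0.507, -0.0897, 0.0449]
orientation: [-0.0, -0.054, 0.999, 0.0]
wrist_force: [-0.7, -0.5, -0.8]
finger_gap: 0.0001
grip_force: 0.0
```

```bash
python3 - <<'E'
from h import *
p=read_camera("scene"); bt(); w=read_camera("wrist"); bt()
im=np.hstack([cv2.resize(p["color"][130:230,260:380],None,fx=3.33,fy=3.33)[:333],cv2.resize(w["color"][200:400,220:420],(333,333))])
cv2.imwrite("pics/p2.png",im[:,:,::-1]); print(w["fovy"])
E
```

```text
board xy [-97.8 -28.8] z 0.0451 yaw y 96.22 t 4.9333 F [-0.5 -0.4 -0.4] gap -0.0001
board xy [-97.5 -28.9] z 0.0454 yaw y 96.22 t 4.9833 F [ 0.2 -0.2 -0.2] gap 0.0001
69.00852919299808
```

View pics/p2.png

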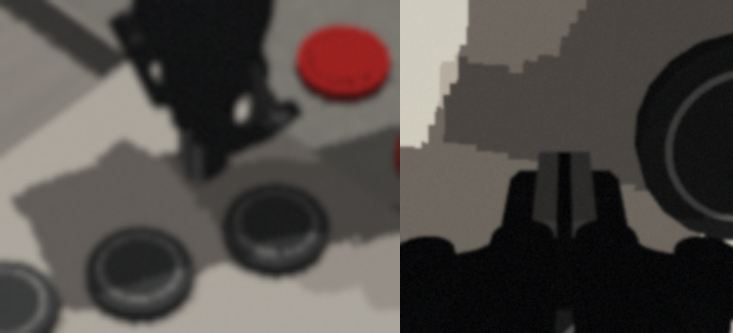

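Still no contact with the TCP at 45 mm, below the board's top. The scene half of the picture shows the tips at about (200,180), still above the surface. The geometry says the tip sits about 31 mm behind the TCP, so I'll lower further in small steps.

{"op": "jog_arm", "data": {"moves": [{"fingers": 1,"slide": [0,0,4],"angular": [0,0,0]},{"fingers": 1,"slide": [0,0,8],"angular": [0,0,0]},{"fingers": 1,"slide": [0,0,11],"angular": [0,0,0]},{"fingers": 1,"slide": [0,0,14],"angular": [0,0,0]},{"fingers": 1,"slide": [0,0,16],"angular": [0,0,0]},{"fingers": 1,"slide": [0,0,18],"angular": [0,0,0]},{"fingers": 1,"slide": [0,0,18],"angular": [0,0,0]}]}}

```text
clock: 5.57
tcp_pos: [0.5071, -0.0898, 0.027]
orientation: [-0.0, -0.054, 0.999, 0.0]
wrist_force: [-0.4, 0.1, -0.1]
finger_gap: 0.0
grip_force: 0.0
```

{"op": "jog_arm", "data": {"moves": [{"fingers": 1,"slide": [0,0,1],"angular": [0,0,0]},{"fingers": 1,"slide": [0,0,2],"angular": [0,0,0]},{"fingers": 1,"slide": [0,0,2],"angular": [0,0,0]}]}}

```text
clock: 5.82
tcp_pos: [0.5075, -0.0899, 0.0254]
orientation: [0.0, -0.054, 0.999, 0.0]
wrist_force: [-0.5, -0.1, -0.5]
finger_gap: 0.0
grip_force: 0.0
```

{"op": "jog_arm", "data": {"moves": [{"fingers": 1,"slide": [0,0,1],"angular": [0,0,0]},{"fingers": 1,"slide": [0,0,2],"angular": [0,0,0]},{"fingers": 1,"slide": [0,0,2],"angular": [0,0,0]}]}}

```text
clock: 6.07
tcp_pos: [0.5076, -0.0899, 0.0252]
orientation: [0.0, -0.054, 0.999, -0.0]
wrist_force: [-4.9, 0.9, 14.1]
finger_gap: -0.0004
grip_force: 6.9
```

```bash
python3 - <<'E'
from h import *
w=read_camera("wrist"); bt(); g=cv2.cvtColor(w["color"],cv2.COLOR_RGB2GRAY)
print("cols left pad", g[270:310:2,309], "middle", g[270:310:2,330])
p=read_camera("scene"); g=cv2.cvtColor(p["color"],cv2.COLOR_RGB2GRAY)
for c in (316,319,322): print(c,g[176:204:2,c])
T=np.linalg.inv(p["world_from_camera"]); s=get_state()
for z in (.05,.06,.07): print(z,cv2.projectPoints(np.array([[*s["tcp_pos"][:2],z]]),cv2.Rodrigues(T[:3,:3])[0],T[:3,3],K(p),np.array(p["D"],float))[0].ravel().round(1))
E
```

```text
board xy [-97.4 -29. ] z 0.0252 yaw y 96.23 t 6.1167 F [-4.8  1.4 13.6] gap -0.0
cols left pad [76 77 76 76 78 77 76 75 78 74 70 49 47 46 46 46 47 45 44 44] middle [76 76 76 73 75 75 74 74 74 73 73 47 44 45 48 45 47 47 46 46]
316 [30 38 38 39 39 41 48 74 92 94 94 94 94 91]
319 [16 19 32 47 49 49 49 51 73 89 94 94 93 94]
322 [19 16 18 21 21 20 21 39 67 71 75 81 91 95]
0.05 [320.2 188.9]
0.06 [320.2 185.6]
0.07 [320.2 182.2]
```

Contact with the board at TCP z = 25 mm (14 N), so the fingertips are 25 mm behind the TCP. I'll work at TCP z ≈ 29 mm: lift, go back behind lid C and descend.

{"op": "jog_arm", "data": {"moves": [{"fingers": 1,"slide": [0,0,-20],"angular": [0,0,0]},{"fingers": 1,"slide": [0,0,-45],"angular": [0,0,0]},{"fingers": 1,"slide": [3,35,-45],"angular": [0,0,0]},{"fingers": 1,"slide": [6,70,-45],"angular": [0,0,0]},{"fingers": 1,"slide": [7,100,-45],"angular": [0,0,0]},{"fingers": 1,"slide": [7,105,-40],"angular": [0,0,0]},{"fingers": 1,"slide": [7,105,-25],"angular": [0,0,0]},{"fingers": 1,"slide": [7,105,-12],"angular": [0,0,0]},{"fingers": 1,"slide": [7,105,-6],"angular": [0,0,0]},{"fingers": 1,"slide": [7,105,-5.5],"angular": [0,0,0]}]}}

```text
clock: 7.0
tcp_pos: [0.488, 0.0136, 0.0276]
orientation: [-0.001, -0.054, 0.999, 0.0]
wrist_force: [-0.5, -0.2, -0.2]
finger_gap: 0.0002
grip_force: 0.0
```

{"op": "jog_arm", "data": {"moves": [{"fingers": 1,"slide": [0,-8,0],"angular": [0,0,0]},{"fingers": 1,"slide": [0,-16,0],"angular": [0,0,0]},{"fingers": 1,"slide": [0,-26,0],"angular": [0,0,0]},{"fingers": 1,"slide": [-1,-37,0],"angular": [0,0,0]},{"fingers": 1,"slide": [-2,-48,0],"angular": [0,0,0]},{"fingers": 1,"slide": [-3,-59,0],"angular": [0,0,0]},{"fingers": 1,"slide": [-4,-70,0],"angular": [0,0,0]},{"fingers": 1,"slide": [-5,-81,0],"angular": [0,0,0]},{"fingers": 1,"slide": [-6,-92,0],"angular": [0,0,0]},{"fingers": 1,"slide": [-7,-103,0],"angular": [0,0,0]}]}}

```text
clock: 7.83
tcp_pos: [0.5074, -0.0891, 0.029]
orientation: [0.0, -0.054, 0.999, 0.0]
wrist_force: [0.3, 0.5, 0.4]
finger_gap: -0.0002
grip_force: 0.2
```

```bash
cat >> h.py <<'E'
def lids():
    c=np.array([.6012,-.0505]); a=np.radians(6.26); e=np.array([np.cos(a),np.sin(a)]); ey=np.array([-e[1],e[0]])
    for cam in ("top","scene"):
        p=read_camera(cam)
        for t in ("lid1_mid","lid2_mid","lid3_mid"):
            for r in tip_of(t,p):
                w=ray(p,r["point"],.056)[:2]-c; v=[1000*w@e,1000*w@ey]; u=np.array(r["point"]).astype(int)
                if abs(v[0])<170 and v[1]<140 and r["p"]>.2: print(cam,t,u,round(r["p"],2),np.round(v),"rgb",p["color"][u[1],u[0]])
E
python3 -c "
from h import *
bt(); lids()"
```

```text
board xy [-97.4 -28.2] z 0.029 yaw y 96.21 t 7.8333 F [0.3 0.5 0.4] gap -0.0002
top lid2_mid [367 254] 0.78 [-26.  -5.] rgb [43 44 42]
top lid3_mid [385 211] 0.62 [ 41. -47.] rgb [66 66 64]
scene lid1_mid [306 173] 0.58 [-104.  -72.] rgb [28 29 30]
scene lid2_mid [300 214] 0.56 [-23.  -7.] rgb [38 39 39]
scene lid3_mid [260 221] 0.86 [ 40. -51.] rgb [59 60 60]
```

Lid C slides (now at about (-105,-72)). I'll back off a little, recentre behind it, and push on over the edge.

{"op": "jog_arm", "data": {"moves": [{"fingers": 1,"slide": [0,5,0],"angular": [0,0,0]},{"fingers": 1,"slide": [9,5,0],"angular": [0,0,0]},{"fingers": 1,"slide": [9,0,0],"angular": [0,0,0]},{"fingers": 1,"slide": [9,-10,0],"angular": [0,0,0]},{"fingers": 1,"slide": [9,-20,0],"angular": [0,0,0]},{"fingers": 1,"slide": [9,-31,0],"angular": [0,0,0]},{"fingers": 1,"slide": [9,-42,0],"angular": [0,0,0]},{"fingers": 1,"slide": [9,-53,0],"angular": [0,0,0]},{"fingers": 1,"slide": [9,-64,0],"angular": [0,0,0]},{"fingers": 1,"slide": [9,-75,0],"angular": [0,0,0]}]}}

```text
clock: 9.07
tcp_pos: [0.5065, -0.1649, 0.0289]
orientation: [0.0, -0.054, 0.999, 0.0]
wrist_force: [-0.6, 0.1, 0.8]
finger_gap: 0.0001
grip_force: 0.2
```

{"op": "jog_arm", "data": {"moves": [{"fingers": 1,"slide": [0,-12,0],"angular": [0,0,0]},{"fingers": 1,"slide": [0,-24,0],"angular": [0,0,0]},{"fingers": 1,"slide": [0,-36,0],"angular": [0,0,0]},{"fingers": 1,"slide": [0,-48,0],"angular": [0,0,0]},{"fingers": 1,"slide": [0,-60,0],"angular": [0,0,0]},{"fingers": 1,"slide": [0,-60,0],"angular": [0,0,0]}]}}

```text
clock: 9.57
tcp_pos: [0.5137, -0.2259, 0.0291]
orientation: [0.001, -0.053, 0.999, -0.001]
wrist_force: [0.2, 0.5, -0.3]
finger_gap: 0.0004
grip_force: 0.0
```

```bash
python3 -c "
from h import *
bt(); lids()"
```

```text
board xy [-106.1 -164.8] z 0.0291 yaw y 96.1 t 9.5667 F [ 0.2  0.5 -0.3] gap 0.0004
top lid1_mid [472 287] 0.65 [-102. -167.] rgb [28 28 26]
top lid2_mid [365 255] 0.9 [-28.  -2.] rgb [70 73 71]
top lid3_mid [385 210] 0.93 [ 42. -47.] rgb [67 69 67]
scene lid1_mid [271 161] 0.79 [ -77. -146.] rgb [34 34 35]
scene lid2_mid [301 213] 0.87 [-26.  -8.] rgb [58 59 60]
scene lid3_mid [257 220] 0.61 [ 43. -55.] rgb [58 59 59]
```

{"op": "jog_arm", "data": {"moves": [{"fingers": 1,"slide": [0,0,-40],"angular": [0,0,0]},{"fingers": 1,"slide": [-13,36,-50],"angular": [0,0,0]},{"fingers": 1,"slide": [-26,72,-50],"angular": [0,0,0]},{"fingers": 1,"slide": [-39,108,-50],"angular": [0,0,0]},{"fingers": 1,"slide": [-52,144,-50],"angular": [0,0,0]},{"fingers": 1,"slide": [-65,180,-50],"angular": [0,0,0]},{"fingers": 1,"slide": [-79,210,-45],"angular": [0,0,0]},{"fingers": 1,"slide": [-79,210,-25],"angular": [0,0,0]},{"fingers": 1,"slide": [-79,210,-8],"angular": [0,0,0]},{"fingers": 1,"slide": [-79,210,0],"angular": [0,0,0]}]}}

```text
clock: 10.8
tcp_pos: [0.5674, -0.0041, 0.0271]
orientation: [-0.001, -0.056, 0.998, 0.0]
wrist_force: [-0.0, -0.3, -0.0]
finger_gap: 0.0
grip_force: 0.0
```

```bash
python3 - <<'E'
from h import *
bt(); lids()
c=np.array([.6012,-.0505]); a=np.radians(6.26); e=np.array([np.cos(a),np.sin(a)]); ey=np.array([-e[1],e[0]])
for cam in ("top","scene"):
    p=read_camera(cam)
    for t in ("lid1_mid",):
        for r in tip_of(t,p): 
            w=ray(p,r["point"],.010)[:2]-c; print(cam,r["p"],(1000*w@e).round(),(1000*w@ey).round())
E
```

```text
board xy [-28.6  49.8] z 0.0271 yaw y 96.36 t 10.8 F [-0.  -0.3 -0. ] gap 0.0
top lid1_mid [474 286] 0.77 [-101. -169.] rgb [61 61 59]
scene lid1_mid [271 164] 0.67 [ -71. -141.] rgb [60 61 61]
scene lid1_mid [298 242] 0.54 [23. 33.] rgb [101  96  91]
scene lid2_mid [301 210] 0.76 [-31. -14.] rgb [35 36 36]
scene lid3_mid [257 224] 0.83 [ 48. -49.] rgb [60 61 60]
top 0.61 -100.0 -182.0
scene 0.73 -99.0 -178.0
```

Lid C lies flat in the tray (both cameras agree at z≈10 mm). Sweep lid B.

{"op": "jog_arm", "data": {"moves": [{"fingers": 1,"slide": [0,-7,0],"angular": [0,0,0]},{"fingers": 1,"slide": [0,-14,0],"angular": [0,0,0]},{"fingers": 1,"slide": [0,-24,0],"angular": [0,0,0]},{"fingers": 1,"slide": [0,-34,0],"angular": [0,0,0]},{"fingers": 1,"slide": [0,-45,0],"angular": [0,0,0]},{"fingers": 1,"slide": [0,-56,0],"angular": [0,0,0]},{"fingers": 1,"slide": [0,-67,0],"angular": [0,0,0]},{"fingers": 1,"slide": [0,-78,0],"angular": [0,0,0]},{"fingers": 1,"slide": [0,-89,0],"angular": [0,0,0]},{"fingers": 1,"slide": [0,-100,0],"angular": [0,0,0]}]}}

```text
clock: 12.23
tcp_pos: [0.5796, -0.1065, 0.029]
orientation: [0.0, -0.054, 0.999, 0.0]
wrist_force: [-0.2, -0.2, 0.5]
finger_gap: 0.0001
grip_force: 0.3
```

```bash
python3 -c "
from h import *
bt(); lids()"
```

```text
board xy [-27.5 -53.3] z 0.029 yaw y 96.2 t 12.2333 F [-0.2 -0.2  0.5] gap 0.0001
top lid3_mid [385 210] 0.83 [ 43. -47.] rgb [42 44 41]
top lid3_mid [385 213] 0.57 [ 37. -45.] rgb [42 43 40]
scene lid1_mid [270 166] 0.48 [ -66. -138.] rgb [17 18 19]
scene lid2_mid [271 190] 0.67 [-26. -90.] rgb [34 35 36]
scene lid3_mid [259 222] 0.91 [ 43. -50.] rgb [35 36 36]
```

{"op": "jog_arm", "data": {"moves": [{"fingers": 1,"slide": [0,-11,0],"angular": [0,0,0]},{"fingers": 1,"slide": [0,-22,0],"angular": [0,0,0]},{"fingers": 1,"slide": [0,-33,0],"angular": [0,0,0]},{"fingers": 1,"slide": [0,-44,0],"angular": [0,0,0]},{"fingers": 1,"slide": [0,-55,0],"angular": [0,0,0]},{"fingers": 1,"slide": [0,-67,0],"angular": [0,0,0]},{"fingers": 1,"slide": [0,-79,0],"angular": [0,0,0]},{"fingers": 1,"slide": [0,-92,0],"angular": [0,0,0]},{"fingers": 1,"slide": [0,-104,0],"angular": [0,0,0]},{"fingers": 1,"slide": [0,-114,0],"angular": [0,0,0]}]}}

```text
clock: 13.47
tcp_pos: [0.592, -0.2203, 0.0289]
orientation: [0.0, -0.054, 0.999, -0.0]
wrist_force: [0.3, 0.2, 0.4]
finger_gap: 0.0002
grip_force: 0.0
```

```bash
python3 -c "
from h import *
bt(); lids()"
```

```text
board xy [ -27.7 -167.8] z 0.0289 yaw y 96.18 t 13.4667 F [0.3 0.2 0.4] gap 0.0002
top lid2_mid [453 247] 0.85 [ -34. -148.] rgb [31 31 29]
top lid2_mid [473 290] 0.42 [-108. -167.] rgb [64 64 63]
top lid3_mid [385 208] 0.55 [ 46. -47.] rgb [73 75 72]
scene lid1_mid [271 165] 0.81 [ -70. -139.] rgb [50 50 50]
scene lid2_mid [247 179] 0.77 [ -12. -145.] rgb [33 34 34]
scene lid2_mid [268 162] 0.5 [ -72. -149.] rgb [58 59 59]
```

{"op": "jog_arm", "data": {"moves": [{"fingers": 1,"slide": [0,0,-40],"angular": [0,0,0]},{"fingers": 1,"slide": [-13,35,-50],"angular": [0,0,0]},{"fingers": 1,"slide": [-26,70,-50],"angular": [0,0,0]},{"fingers": 1,"slide": [-39,105,-50],"angular": [0,0,0]},{"fingers": 1,"slide": [-52,140,-50],"angular": [0,0,0]},{"fingers": 1,"slide": [-69,174,-50],"angular": [0,0,0]},{"fingers": 1,"slide": [-69,174,-35],"angular": [0,0,0]},{"fingers": 1,"slide": [-69,174,-18],"angular": [0,0,0]},{"fingers": 1,"slide": [-69,174,-6],"angular": [0,0,0]},{"fingers": 1,"slide": [-69,174,0],"angular": [0,0,0]}]}}

```text
clock: 14.7
tcp_pos: [0.6403, -0.0365, 0.0272]
orientation: [-0.001, -0.055, 0.998, 0.0]
wrist_force: [0.6, -0.7, -0.0]
finger_gap: 0.0001
grip_force: 0.0
```

```bash
python3 -c "
from h import *
bt(); lids()"
```

```text
board xy [40.4  9.6] z 0.0272 yaw y 96.33 t 14.7 F [ 0.6 -0.7 -0. ] gap 0.0001
scene lid2_mid [245 179] 0.72 [  -9. -146.] rgb [60 61 60]
```

{"op": "jog_arm", "data": {"moves": [{"fingers": 1,"slide": [0,-7,0],"angular": [0,0,0]},{"fingers": 1,"slide": [0,-14,0],"angular": [0,0,0]},{"fingers": 1,"slide": [0,-23,0],"angular": [0,0,0]},{"fingers": 1,"slide": [0,-32,0],"angular": [0,0,0]},{"fingers": 1,"slide": [0,-42,0],"angular": [0,0,0]},{"fingers": 1,"slide": [0,-52,0],"angular": [0,0,0]},{"fingers": 1,"slide": [0,-52,0],"angular": [0,0,0]}]}}

```text
clock: 15.68
tcp_pos: [0.6477, -0.0925, 0.029]
orientation: [0.0, -0.053, 0.999, -0.0]
wrist_force: [0.8, -0.0, 0.0]
finger_gap: 0.0002
grip_force: 0.0
```

```bash
python3 -c "
from h import *
bt(); lids()"
```

```text
board xy [ 41.6 -46.8] z 0.029 yaw y 96.07 t 15.6833 F [ 0.8 -0.   0. ] gap 0.0002
scene lid1_mid [266 163] 0.46 [ -66. -150.] rgb [32 31 22]
scene lid3_mid [244 210] 0.81 [ 44. -91.] rgb [35 36 38]
scene lid3_mid [295 242] 0.58 [27. 30.] rgb [154 146 138]
```

Lid A moves straight, at (44,-91). Push on over the edge.

{"op": "jog_arm", "data": {"moves": [{"fingers": 1,"slide": [0,-11,0],"angular": [0,0,0]},{"fingers": 1,"slide": [0,-22,0],"angular": [0,0,0]},{"fingers": 1,"slide": [0,-33,0],"angular": [0,0,0]},{"fingers": 1,"slide": [0,-44,0],"angular": [0,0,0]},{"fingers": 1,"slide": [0,-55,0],"angular": [0,0,0]},{"fingers": 1,"slide": [0,-67,0],"angular": [0,0,0]},{"fingers": 1,"slide": [0,-79,0],"angular": [0,0,0]},{"fingers": 1,"slide": [0,-92,0],"angular": [0,0,0]},{"fingers": 1,"slide": [0,-104,0],"angular": [0,0,0]},{"fingers": 1,"slide": [0,-120,0],"angular": [0,0,0]}]}}

```text
clock: 16.92
tcp_pos: [0.6602, -0.21, 0.0289]
orientation: [-0.0, -0.054, 0.999, 0.0]
wrist_force: [0.1, 0.4, -0.9]
finger_gap: 0.0001
grip_force: 0.0
```

{"op": "jog_arm", "data": {"moves": [{"fingers": 1,"slide": [0,0,-40],"angular": [0,0,0]},{"fingers": 1,"slide": [10,30,-70],"angular": [0,0,0]},{"fingers": 1,"slide": [35,60,-90],"angular": [0,0,0]},{"fingers": 1,"slide": [65,85,-100],"angular": [0,0,0]},{"fingers": 1,"slide": [95,110,-110],"angular": [0,0,0]},{"fingers": 1,"slide": [120,140,-120],"angular": [0,0,0]},{"fingers": 1,"slide": [145,170,-130],"angular": [0,0,0]},{"fingers": 1,"slide": [160,205,-140],"angular": [0,0,0]},{"fingers": 1,"slide": [170,240,-150],"angular": [0,0,0]},{"fingers": 1,"slide": [180,275,-150],"angular": [0,0,0]}]}}

```text
clock: 17.75
tcp_pos: [0.4519, 0.0452, 0.1815]
orientation: [0.002, -0.054, 0.999, -0.0]
wrist_force: [0.9, 0.5, -0.1]
finger_gap: 0.0001
grip_force: 0.0
```

```bash
python3 - <<'E'
from h import *
bt(); p=read_camera("top"); q=read_camera("scene")
im=np.hstack([cv2.resize(p["color"][120:370,250:590],None,fx=1.2,fy=1.2),cv2.resize(q["color"][90:340,130:430],None,fx=1.2,fy=1.2)])
cv2.imwrite("pics/end.png",im[:,:,::-1]); print(im.shape)
E
```

```text
board xy [-137.9  111.4] z 0.1815 yaw y 96.14 t 17.75 F [ 0.9  0.5 -0.1] gap 0.0001
(300, 768, 3)
```

View pics/end.png

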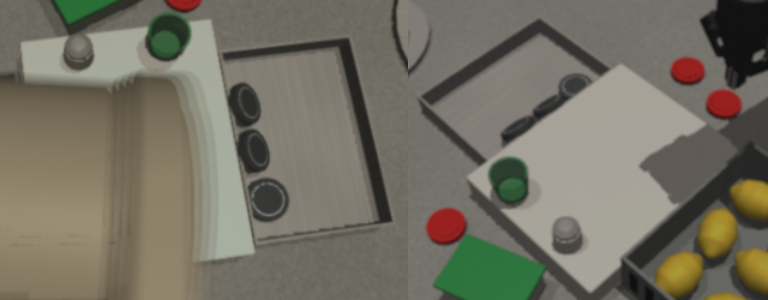

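The board is clear, the jar and shaker are standing, and all three lids are in the tray. Top view: lid C is flat at (268,200), while lids at (253,150) and (245,104) look tilted against the near wall. I'll triangulate their heights.

```bash
python3 - <<'E'
from h import *
c=np.array([.6012,-.0505]); a=np.radians(6.26); e=np.array([np.cos(a),np.sin(a)]); ey=np.array([-e[1],e[0]])
P={k:read_camera(k) for k in ("top","scene")}
def blobs(p):
    corners=[(x,y) for x,y in ((.115,-.145),(-.145,-.145),(-.145,-.335),(.115,-.335))]
    T=np.linalg.inv(p["world_from_camera"])
    W=np.array([[*(c+e*x+ey*y),.02] for x,y in corners])
    u=cv2.projectPoints(W,cv2.Rodrigues(T[:3,:3])[0],T[:3,3],K(p),np.array(p["D"],float))[0]
    m=np.zeros(p["color"].shape[:2],np.uint8); cv2.fillPoly(m,[u.astype(np.int32)],1)
    g=cv2.cvtColor(p["color"],cv2.COLOR_RGB2GRAY); b=cv2.morphologyEx(((g<75)&(m>0)).astype(np.uint8),cv2.MORPH_CLOSE,np.ones((3,3)))
    n,l,s,ce=cv2.connectedComponentsWithStats(b)
    return [(s[i].tolist(),ce[i]) for i in range(1,n) if s[i,4]>60]
for k,p in P.items():
    for s,q in blobs(p): print(k,s,q.round(1))
    for t in ("lid1_mid","lid2_mid","lid3_mid"):
        for r in tip_of(t,p):
            o=[]
            for z in (.010,.02,.03,.04):
                w=ray(p,r["point"],z)[:2]-c; o.append((int(1000*w@e),int(1000*w@ey)))
            if r["p"]>.3 and o[0][1]<-140: print(k,t,np.round(r["point"]),round(r["p"],2),o)
E
```

```text
top [437, 157, 130, 145, 352] [524.9 200.3]
top [440, 190, 27, 36, 719] [453.1 207.3]
top [447, 228, 27, 37, 749] [460.5 245.7]
top [457, 269, 33, 36, 811] [473.  285.1]
top lid1_mid [471. 288.] 0.66 [(-99, -179), (-100, -175), (-100, -172), (-101, -169)]
top lid3_mid [451. 207.] 0.66 [(45, -171), (42, -168), (40, -165), (37, -162)]
scene [147, 113, 143, 64, 556] [204.9 142.1]
scene [208, 153, 71, 58, 850] [242.9 180.5]
scene lid1_mid [270. 162.] 0.82 [(-100, -179), (-94, -172), (-89, -165), (-83, -157)]
scene lid2_mid [247. 175.] 0.69 [(-42, -188), (-37, -181), (-32, -173), (-26, -166)]
scene lid3_mid [218. 198.] 0.69 [(39, -185), (43, -178), (48, -170), (52, -163)]
```

Two lids rest inside the tray with centres about 25 mm high, but their upper edges lean on the near rim. I'll press each gently near that edge from above so that it slips down fully.

{"op": "jog_arm", "data": {"moves": [{"fingers": 1,"slide": [-20,-30,0],"angular": [0,0,0]},{"fingers": 1,"slide": [-40,-60,5],"angular": [0,0,0]},{"fingers": 1,"slide": [-60,-90,15],"angular": [0,0,0]},{"fingers": 1,"slide": [-80,-120,25],"angular": [0,0,0]},{"fingers": 1,"slide": [-100,-150,35],"angular": [0,0,0]},{"fingers": 1,"slide": [-120,-180,50],"angular": [0,0,0]},{"fingers": 1,"slide": [-140,-210,65],"angular": [0,0,0]},{"fingers": 1,"slide": [-160,-240,80],"angular": [0,0,0]},{"fingers": 1,"slide": [-180,-270,95],"angular": [0,0,0]},{"fingers": 1,"slide": [-180,-276,115],"angular": [0,0,0]}]}}

```text
clock: 19.08
tcp_pos: [0.6645, -0.2166, 0.0626]
orientation: [0.002, -0.052, 0.999, -0.002]
wrist_force: [-0.6, 0.8, 0.9]
finger_gap: 0.0001
grip_force: 0.0
```

{"op": "jog_arm", "data": {"moves": [{"fingers": 1,"slide": [0,0,15],"angular": [0,0,0]},{"fingers": 1,"slide": [0,0,24],"angular": [0,0,0]},{"fingers": 1,"slide": [0,0,30],"angular": [0,0,0]},{"fingers": 1,"slide": [0,0,34],"angular": [0,0,0]},{"fingers": 1,"slide": [0,0,37],"angular": [0,0,0]},{"fingers": 1,"slide": [0,0,39],"angular": [0,0,0]}]}}

```text
clock: 19.58
tcp_pos: [0.6608, -0.2099, 0.0258]
orientation: [0.001, -0.055, 0.999, -0.0]
wrist_force: [-0.3, 0.6, 0.2]
finger_gap: 0.0001
grip_force: 0.0
```

```bash
python3 -c "
from h import *
bt()"
```

```text
board xy [  41.9 -164.9] z 0.0258 yaw y 96.25 t 19.5833 F [-0.3  0.6  0.2] gap 0.0001
```

{"op": "jog_arm", "data": {"moves": [{"fingers": 1,"slide": [0,0,2],"angular": [0,0,0]},{"fingers": 1,"slide": [0,0,4],"angular": [0,0,0]},{"fingers": 1,"slide": [0,0,6],"angular": [0,0,0]}]}}

```text
clock: 19.83
tcp_pos: [0.6608, -0.21, 0.0197]
orientation: [0.001, -0.054, 0.999, -0.0]
wrist_force: [-0.5, -0.7, 5.0]
finger_gap: 0.0
grip_force: 1.8
```

{"op": "jog_arm", "data": {"moves": [{"fingers": 1,"slide": [0,0,2],"angular": [0,0,0]},{"fingers": 1,"slide": [0,0,4],"angular": [0,0,0]}]}}

```text
clock: 20.0
tcp_pos: [0.6621, -0.2114, 0.0177]
orientation: [0.002, -0.054, 0.999, -0.002]
wrist_force: [-1.0, -1.6, 14.5]
finger_gap: 0.0004
grip_force: 6.0
```

{"op": "jog_arm", "data": {"moves": [{"fingers": 1,"slide": [4,0,0],"angular": [0,0,0]},{"fingers": 1,"slide": [8,0,0],"angular": [0,0,0]},{"fingers": 1,"slide": [4,0,0],"angular": [0,0,0]}]}}

```text
clock: 20.25
tcp_pos: [0.6568, -0.2126, 0.0174]
orientation: [0.001, -0.054, 0.999, -0.002]
wrist_force: [-4.3, -4.6, 8.5]
finger_gap: 0.0
grip_force: 4.8
```

```bash
python3 - <<'E'
from h import *
bt(); p=read_camera("scene")
c=np.array([.6012,-.0505]); a=np.radians(6.26); e=np.array([np.cos(a),np.sin(a)]); ey=np.array([-e[1],e[0]])
for r in tip_of("lid3_mid",p): 
    o=[]
    for z in (.01,.025):
        w=ray(p,r["point"],z)[:2]-c; o.append((int(1000*w@e),int(1000*w@ey)))
    print(np.round(r["point"]),r["p"],o)
E
```

```text
board xy [  37.6 -167.2] z 0.0174 yaw y 96.15 t 20.25 F [-4.3 -4.6  8.5] gap 0.0
[363. 150.] 0.94 [(-265, -63), (-253, -54)]
[393. 180.] 0.81 [(-243, 38), (-232, 45)]
[299. 390.] 0.69 [(206, 217), (209, 221)]
[219. 195.] 0.68 [(32, -189), (39, -178)]
[162. 277.] 0.58 [(232, -114), (235, -104)]
```

{"op": "jog_arm", "data": {"moves": [{"fingers": 1,"slide": [0,0,2],"angular": [0,0,0]},{"fingers": 1,"slide": [-5,0,3],"angular": [0,0,0]},{"fingers": 1,"slide": [0,0,4],"angular": [0,0,0]}]}}

```text
clock: 20.6
tcp_pos: [0.662, -0.214, 0.0158]
orientation: [0.005, -0.054, 0.999, -0.004]
wrist_force: [6.1, -3.7, 13.3]
finger_gap: -0.0001
grip_force: 6.7
```

{"op": "jog_arm", "data": {"moves": [{"fingers": 1,"slide": [5,0,2],"angular": [0,0,0]},{"fingers": 1,"slide": [-4,0,4],"angular": [0,0,0]},{"fingers": 1,"slide": [5,0,5],"angular": [0,0,0]},{"fingers": 1,"slide": [0,0,5],"angular": [0,0,0]}]}}

```text
clock: 20.93
tcp_pos: [0.6602, -0.2171, 0.0135]
orientation: [0.005, -0.053, 0.999, -0.007]
wrist_force: [-10.7, -11.7, 28.0]
finger_gap: 0.0
grip_force: 13.7
```

```bash
python3 - <<'E'
from h import *
bt(); p=read_camera("scene")
c=np.array([.6012,-.0505]); a=np.radians(6.26); e=np.array([np.cos(a),np.sin(a)]); ey=np.array([-e[1],e[0]])
for t in ("lid3_mid","lid2_mid"):
  for r in tip_of(t,p): 
    w=ray(p,r["point"],.01)[:2]-c; 
    if w@ey<-.12: print(t,np.round(r["point"]),r["p"],1000*w@e,1000*w@ey)
E
```

```text
board xy [  40.5 -172. ] z 0.0135 yaw y 96.06 t 20.9333 F [-10.7 -11.7  28. ] gap 0.0
lid3_mid [217. 197.] 0.81 40.07624595336676 -187.86504931549385
lid3_mid [271. 162.] 0.41 -101.40305634295059 -179.0212383634296
```

The lid is firmly settled and the force is rising, so pressing more gains nothing. It is inside the tray with its centre below the rim. Lift off, retreat and check.

{"op": "jog_arm", "data": {"moves": [{"fingers": 1,"slide": [0,0,-10],"angular": [0,0,0]},{"fingers": 1,"slide": [0,0,-30],"angular": [0,0,0]},{"fingers": 1,"slide": [5,0,-65],"angular": [0,0,0]},{"fingers": 1,"slide": [20,25,-90],"angular": [0,0,0]},{"fingers": 1,"slide": [45,50,-110],"angular": [0,0,0]},{"fingers": 1,"slide": [70,80,-120],"angular": [0,0,0]},{"fingers": 1,"slide": [95,110,-130],"angular": [0,0,0]},{"fingers": 1,"slide": [120,140,-140],"angular": [0,0,0]},{"fingers": 1,"slide": [140,170,-150],"angular": [0,0,0]},{"fingers": 1,"slide": [160,200,-150],"angular": [0,0,0]}]}}

```text
clock: 21.92
tcp_pos: [0.4749, -0.0278, 0.158]
orientation: [0.001, -0.054, 0.999, -0.0]
wrist_force: [0.7, 0.5, 0.5]
finger_gap: 0.0001
grip_force: 0.0
```

{"op": "jog_arm", "data": {"moves": [{"fingers": 1,"slide": [0,35,0],"angular": [0,0,0]},{"fingers": 1,"slide": [0,70,0],"angular": [0,0,0]},{"fingers": 1,"slide": [0,100,0],"angular": [0,0,0]},{"fingers": 1,"slide": [0,130,0],"angular": [0,0,0]},{"fingers": 1,"slide": [0,130,0],"angular": [0,0,0]},{"fingers": 1,"slide": [0,130,0],"angular": [0,0,0]}]}}

```text
clock: 22.42
tcp_pos: [0.4609, 0.1018, 0.1562]
orientation: [-0.0, -0.056, 0.998, 0.0]
wrist_force: [0.4, -0.9, -0.8]
finger_gap: 0.0002
grip_force: 0.0
```

```bash
python3 - <<'E'
from h import *
bt()
c=np.array([.6012,-.0505]); a=np.radians(6.26); e=np.array([np.cos(a),np.sin(a)]); ey=np.array([-e[1],e[0]])
P={k:read_camera(k) for k in ("top","scene")}
def line(p,uv): A,B=ray(p,uv,0),ray(p,uv,.1); return A,(B-A)/np.linalg.norm(B-A)
D={}
for k,p in P.items():
    for t in ("lid1_mid","lid2_mid","lid3_mid"):
        for r in tip_of(t,p):
            w=ray(p,r["point"],.02)[:2]-c
            if abs(w@e)<.15 and w@ey<-.12: D.setdefault(k,[]).append((t,np.round(r["point"]),round(r["p"],2),line(p,r["point"])))
for a_ in D.get("top",[]):
    for b_ in D.get("scene",[]):
        (A,u),(B,v)=a_[3],b_[3]; M=np.array([u,-v]).T; s=np.linalg.lstsq(M,B-A,rcond=None)[0]
        X,Y=A+s[0]*u,B+s[1]*v
        if np.linalg.norm(X-Y)<.012: m=(X+Y)/2; print(a_[:3],b_[:3],"board",(1000*(m[:2]-c)@e).round(),(1000*(m[:2]-c)@ey).round(),"z",(1000*m[2]).round(),"gap",np.linalg.norm(X-Y).round(4))
for t in ("jar","shaker"):
    for r in tip_of(t,P["scene"])[:1]+tip_of(t,P["top"])[:1]: print(t,r["p"],np.round(r["point"]))
p=P["top"]; g=p["color"].astype(int).sum(2)//3; print(g[184:232:3,435:476:2]); print(g[222:272:3,442:484:2])
E
```

```text
board xy [-122.9  166.7] z 0.1562 yaw y 96.44 t 22.4167 F [ 0.4 -0.9 -0.8] gap 0.0002
('lid1_mid', array([474., 286.]), 0.96) ('lid1_mid', array([269., 162.]), 0.73) board -98.0 -182.0 z 12.0 gap 0.0026
('lid2_mid', array([457., 247.]), 0.84) ('lid2_mid', array([247., 178.]), 0.59) board -28.0 -165.0 z 29.0 gap 0.0045
('lid3_mid', array([455., 212.]), 0.63) ('lid3_mid', array([216., 200.]), 0.93) board 41.0 -183.0 z 3.0 gap 0.0101
jar 0.75 [218. 249.]
jar 0.73 [386. 157.]
shaker 0.74 [263. 292.]
shaker 0.92 [315. 164.]
[[121 121 133 133 130 133 130 134 131 128 129 130 133 132 131 131 131 129
  129 129 131]
 [138 109 133 133 130 133 131 133 132 129 130 131 132 133 132 131 130 129
  130 129 130]
 [158  98 129 135 131 132 131 132 132 130 129 131 132 132 132 132 130 129
  129 130 130]
 [167 113 126 133 132 131 129 113  92  79  69  73  74  90 111 125 129 130
  130 130 130]
 [170 125 111 133 126  88  63  58  71  93 105  95  98  69  65  59  83 124
  129 129 129]
 [172 152 103 118  67  58  80 104  75  62  56  55  56  59  84  98  65  62
  106 129 129]
 [172 162  98 119  68  80 101  63  56  57
[... 1663 characters left out ...]
2  79  47  45  46  49  72  60  48  47  47  48  47  65  82 132
  134 134 131]
 [174 174 171 114  77  47  45  47  52  77  53  48  48  47  49  73  82 131
  133 134 132]
 [173 173 173 132 105  79  45  44  47  51  69  66  51  50  76  61  99 131
  132 133 132]
 [174 174 173 156  95 112  53  42  41  44  48  54  70  69  54  66 125 131
  132 132 132]
 [173 174 173 166 103 118  69  47  40  38  38  43  46  54  74 127 132 131
  132 133 133]
 [174 173 173 171 118 112 113  80  72  95  95  96 116 129 131 132 132 132
  131 132 131]
 [174 174 174 173 148 100 122 116 116 118 129 130 131 123 122 121 123 127
  131 133 132]
 [173 174 174 173 161  93 126 134 135 125 100  77  60  59  58  58  57  58
   64  91 121]]
```

Pressing worked: lid A is now flat on the tray floor. Lid B still leans (z≈29 mm), so I'll do the same for it.

{"op": "jog_arm", "data": {"moves": [{"fingers": 1,"slide": [-10,-36,0],"angular": [0,0,0]},{"fingers": 1,"slide": [-20,-72,0],"angular": [0,0,0]},{"fingers": 1,"slide": [-30,-108,0],"angular": [0,0,0]},{"fingers": 1,"slide": [-40,-144,0],"angular": [0,0,0]},{"fingers": 1,"slide": [-50,-180,10],"angular": [0,0,0]},{"fingers": 1,"slide": [-60,-216,20],"angular": [0,0,0]},{"fingers": 1,"slide": [-70,-252,30],"angular": [0,0,0]},{"fingers": 1,"slide": [-80,-288,40],"angular": [0,0,0]},{"fingers": 1,"slide": [-94,-320,55],"angular": [0,0,0]},{"fingers": 1,"slide": [-94,-330,80],"angular": [0,0,0]}]}}

```text
clock: 23.85
tcp_pos: [0.5952, -0.2238, 0.0773]
orientation: [0.003, -0.053, 0.999, -0.002]
wrist_force: [0.6, -0.9, 0.3]
finger_gap: -0.0001
grip_force: 0.0
```

{"op": "jog_arm", "data": {"moves": [{"fingers": 1,"slide": [0,0,20],"angular": [0,0,0]},{"fingers": 1,"slide": [0,0,36],"angular": [0,0,0]},{"fingers": 1,"slide": [0,0,44],"angular": [0,0,0]},{"fingers": 1,"slide": [0,0,49],"angular": [0,0,0]},{"fingers": 1,"slide": [0,0,53],"angular": [0,0,0]},{"fingers": 1,"slide": [0,0,56],"angular": [0,0,0]},{"fingers": 1,"slide": [0,0,58],"angular": [0,0,0]}]}}

```text
clock: 24.43
tcp_pos: [0.5917, -0.2179, 0.0191]
orientation: [0.001, -0.054, 0.999, -0.001]
wrist_force: [-1.1, -1.2, 7.1]
finger_gap: -0.0004
grip_force: 2.8
```

{"op": "jog_arm", "data": {"moves": [{"fingers": 1,"slide": [0,0,2],"angular": [0,0,0]},{"fingers": 1,"slide": [5,0,3],"angular": [0,0,0]},{"fingers": 1,"slide": [-4,0,4],"angular": [0,0,0]},{"fingers": 1,"slide": [0,0,5],"angular": [0,0,0]}]}}

```text
clock: 24.77
tcp_pos: [0.5957, -0.2202, 0.0168]
orientation: [0.004, -0.054, 0.999, -0.003]
wrist_force: [4.3, -3.2, 9.9]
finger_gap: -0.0003
grip_force: 4.8
```

{"op": "jog_arm", "data": {"moves": [{"fingers": 1,"slide": [5,0,2],"angular": [0,0,0]},{"fingers": 1,"slide": [-4,0,4],"angular": [0,0,0]},{"fingers": 1,"slide": [5,0,5],"angular": [0,0,0]},{"fingers": 1,"slide": [0,0,6],"angular": [0,0,0]}]}}

```text
clock: 25.1
tcp_pos: [0.5945, -0.2236, 0.0139]
orientation: [0.004, -0.053, 0.999, -0.006]
wrist_force: [-9.8, -11.4, 28.0]
finger_gap: -0.0004
grip_force: 13.8
```

{"op": "jog_arm", "data": {"moves": [{"fingers": 1,"slide": [0,0,-10],"angular": [0,0,0]},{"fingers": 1,"slide": [0,0,-30],"angular": [0,0,0]},{"fingers": 1,"slide": [5,0,-65],"angular": [0,0,0]},{"fingers": 1,"slide": [10,25,-90],"angular": [0,0,0]},{"fingers": 1,"slide": [25,60,-110],"angular": [0,0,0]},{"fingers": 1,"slide": [40,95,-120],"angular": [0,0,0]},{"fingers": 1,"slide": [55,130,-130],"angular": [0,0,0]},{"fingers": 1,"slide": [70,165,-140],"angular": [0,0,0]},{"fingers": 1,"slide": [80,200,-150],"angular": [0,0,0]},{"fingers": 1,"slide": [90,235,-150],"angular": [0,0,0]}]}}

```text
clock: 25.93
tcp_pos: [0.4761, 0.0077, 0.1599]
orientation: [0.003, -0.054, 0.999, -0.0]
wrist_force: [0.7, 0.7, -0.2]
finger_gap: 0.0003
grip_force: 0.0
```

{"op": "jog_arm", "data": {"moves": [{"fingers": 1,"slide": [0,35,0],"angular": [0,0,0]},{"fingers": 1,"slide": [0,70,0],"angular": [0,0,0]},{"fingers": 1,"slide": [0,90,0],"angular": [0,0,0]},{"fingers": 1,"slide": [0,90,0],"angular": [0,0,0]}]}}

```text
clock: 26.27
tcp_pos: [0.4654, 0.0993, 0.1581]
orientation: [0.001, -0.057, 0.998, 0.001]
wrist_force: [-0.5, -0.5, -0.2]
finger_gap: -0.0001
grip_force: 0.0
```

```bash
python3 - <<'E'
from h import *
bt()
c=np.array([.6012,-.0505]); a=np.radians(6.26); e=np.array([np.cos(a),np.sin(a)]); ey=np.array([-e[1],e[0]])
P={k:read_camera(k) for k in ("top","scene")}
for k,p in P.items():
    for t in ("lid1_mid","lid2_mid","lid3_mid"):
        for r in tip_of(t,p):
            o=[((1000*(w@e)).round(),(1000*(w@ey)).round()) for w in (ray(p,r["point"],z)[:2]-c for z in (.01,.03))]
            if abs(o[0][0])<150 and o[0][1]<140: print(k,t,np.round(r["point"]),round(r["p"],2),o)
p=P["top"]; g=p["color"].astype(int).sum(2)//3; print(g[222:272:4,442:486:2])
E
```

```text
board xy [-118.7  163.7] z 0.1581 yaw y 96.52 t 26.2667 F [-0.5 -0.5 -0.2] gap -0.0001
top lid1_mid [473. 287.] 0.57 [(np.float64(-99.0), np.float64(-182.0)), (np.float64(-100.0), np.float64(-176.0))]
top lid2_mid [458. 248.] 0.69 [(np.float64(-28.0), np.float64(-170.0)), (np.float64(-31.0), np.float64(-164.0))]
top lid3_mid [456. 211.] 0.82 [(np.float64(37.0), np.float64(-178.0)), (np.float64(32.0), np.float64(-172.0))]
top lid3_mid [474. 289.] 0.63 [(np.float64(-102.0), np.float64(-183.0)), (np.float64(-103.0), np.float64(-176.0))]
scene lid1_mid [270. 166.] 0.93 [(np.float64(-93.0), np.float64(-173.0)), (np.float64(-81.0), np.float64(-159.0))]
scene lid1_mid [221. 199.] 0.44 [(np.float64(37.0), np.float64(-179.0)), (np.float64(45.0), np.float64(-164.0))]
scene lid2_mid [247. 179.] 0.52 [(np.float64(-34.0), np.float64(-181.0)), (np.float64(-24.0), np.float64(-166.0))]
scene lid3_mid [214. 201.] 0.87 [(np.float64(51.0), np.float64(-183.0)), (np.float64(59.0), np.float64(-168.0))]
[[123 109  85  50  57  60  66  77  86  75  68  61  53  62 110 130 132 130
  129 129 132 130]
 [156  99 1
[... 405 characters left out ...]
7  46  46  46  48  64 101 132
  135 130 131 131]
 [173 171 148  63  46  45  46  52  71  49  47  46  46  47  46  54  70 127
  134 132 131 131]
 [172 172 164  93  61  45  45  46  57  76  49  47  46  47  47  53  62 122
  132 133 130 130]
 [172 172 170 123 107  79  43  43  47  51  81  60  47  47  52  78  64 125
  131 132 131 129]
 [172 172 172 155  94 111  54  41  40  43  48  50  62  70  60  51 114 130
  131 131 131 129]
 [172 172 172 168 109 115  87  66  52  40  39  43  55  77 107 128 130 131
  130 131 131 128]
 [172 172 171 172 136 106 119 110 109 111 113 115 128 129 128 129 130 130
  130 131 130 129]
 [172 173 172 172 159  91 125 133 133 124  99  76  60  58  58  58  57  57
   64  90 121 130]]
```

Lid B still leans, and my hold pushed it towards the wall. I'll try once more, following its slope outward so that friction pulls it down.

{"op": "jog_arm", "data": {"moves": [{"fingers": 1,"slide": [-10,-36,0],"angular": [0,0,0]},{"fingers": 1,"slide": [-20,-72,0],"angular": [0,0,0]},{"fingers": 1,"slide": [-30,-108,0],"angular": [0,0,0]},{"fingers": 1,"slide": [-40,-144,0],"angular": [0,0,0]},{"fingers": 1,"slide": [-50,-180,10],"angular": [0,0,0]},{"fingers": 1,"slide": [-60,-216,20],"angular": [0,0,0]},{"fingers": 1,"slide": [-70,-252,30],"angular": [0,0,0]},{"fingers": 1,"slide": [-80,-288,40],"angular": [0,0,0]},{"fingers": 1,"slide": [-90,-314,55],"angular": [0,0,0]},{"fingers": 1,"slide": [-90,-324,80],"angular": [0,0,0]}]}}

```text
clock: 27.5
tcp_pos: [0.5941, -0.223, 0.0781]
orientation: [0.003, -0.052, 0.999, -0.002]
wrist_force: [1.0, 0.4, 0.1]
finger_gap: 0.0003
grip_force: 0.0
```

{"op": "jog_arm", "data": {"moves": [{"fingers": 1,"slide": [0,0,20],"angular": [0,0,0]},{"fingers": 1,"slide": [0,0,36],"angular": [0,0,0]},{"fingers": 1,"slide": [0,0,46],"angular": [0,0,0]},{"fingers": 1,"slide": [0,0,52],"angular": [0,0,0]},{"fingers": 1,"slide": [0,0,56],"angular": [0,0,0]},{"fingers": 1,"slide": [0,0,59],"angular": [0,0,0]},{"fingers": 1,"slide": [0,0,61],"angular": [0,0,0]}]}}

```text
clock: 28.08
tcp_pos: [0.5923, -0.2182, 0.0186]
orientation: [0.002, -0.054, 0.999, -0.002]
wrist_force: [-2.4, -2.8, 11.3]
finger_gap: 0.0002
grip_force: 5.2
```

{"op": "jog_arm", "data": {"moves": [{"fingers": 1,"slide": [0,-3,3],"angular": [0,0,0]},{"fingers": 1,"slide": [0,-6,5],"angular": [0,0,0]},{"fingers": 1,"slide": [0,-9,8],"angular": [0,0,0]},{"fingers": 1,"slide": [0,-12,10],"angular": [0,0,0]},{"fingers": 1,"slide": [0,-15,12],"angular": [0,0,0]}]}}

```text
clock: 28.5
tcp_pos: [0.5947, -0.2328, 0.0068]
orientation: [0.002, -0.054, 0.999, -0.002]
wrist_force: [0.9, -0.4, 3.1]
finger_gap: -0.0001
grip_force: 1.9
```

```bash
python3 -c "
from h import *
bt()"
```

```text
board xy [ -26.4 -180.5] z 0.0068 yaw y 96.24 t 28.5 F [ 0.9 -0.4  3.1] gap -0.0001
```

{"op": "jog_arm", "data": {"moves": [{"fingers": 1,"slide": [0,-4,2],"angular": [0,0,0]},{"fingers": 1,"slide": [0,-8,4],"angular": [0,0,0]},{"fingers": 1,"slide": [0,-12,5],"angular": [0,0,0]},{"fingers": 1,"slide": [0,-16,5],"angular": [0,0,0]}]}}

```text
clock: 28.83
tcp_pos: [0.5935, -0.2473, -0.0017]
orientation: [-0.001, -0.054, 0.999, 0.0]
wrist_force: [-0.9, 0.1, -1.2]
finger_gap: 0.0002
grip_force: 0.0
```

{"op": "jog_arm", "data": {"moves": [{"fingers": 1,"slide": [0,0,-15],"angular": [0,0,0]},{"fingers": 1,"slide": [0,0,-50],"angular": [0,0,0]},{"fingers": 1,"slide": [5,0,-85],"angular": [0,0,0]},{"fingers": 1,"slide": [10,25,-110],"angular": [0,0,0]},{"fingers": 1,"slide": [25,60,-120],"angular": [0,0,0]},{"fingers": 1,"slide": [40,95,-130],"angular": [0,0,0]},{"fingers": 1,"slide": [55,130,-140],"angular": [0,0,0]},{"fingers": 1,"slide": [70,165,-150],"angular": [0,0,0]},{"fingers": 1,"slide": [80,200,-150],"angular": [0,0,0]},{"fingers": 1,"slide": [90,235,-150],"angular": [0,0,0]}]}}

```text
clock: 29.67
tcp_pos: [0.4781, -0.0224, 0.1495]
orientation: [0.0, -0.054, 0.999, 0.0]
wrist_force: [0.6, 0.5, 0.1]
finger_gap: -0.0004
grip_force: 0.0
```

{"op": "jog_arm", "data": {"moves": [{"fingers": 1,"slide": [0,35,0],"angular": [0,0,0]},{"fingers": 1,"slide": [0,70,0],"angular": [0,0,0]},{"fingers": 1,"slide": [0,100,0],"angular": [0,0,0]},{"fingers": 1,"slide": [0,100,0],"angular": [0,0,0]}]}}

```text
clock: 30.0
tcp_pos: [0.4667, 0.0801, 0.1488]
orientation: [-0.001, -0.057, 0.998, 0.001]
wrist_force: [-0.0, -1.0, 0.5]
finger_gap: 0.0002
grip_force: 0.0
```

```bash
python3 - <<'E'
from h import *
bt()
c=np.array([.6012,-.0505]); a=np.radians(6.26); e=np.array([np.cos(a),np.sin(a)]); ey=np.array([-e[1],e[0]])
P={k:read_camera(k) for k in ("top","scene")}
for k,p in P.items():
    for t in ("lid1_mid","lid2_mid","lid3_mid","jar","shaker"):
        for r in tip_of(t,p):
            o=[(int(1000*(w@e)),int(1000*(w@ey))) for w in (ray(p,r["point"],z)[:2]-c for z in (.01,.05))]
            if abs(o[0][0])<190 and o[0][1]<140 and r["p"]>.4: print(k,t,np.round(r["point"]),round(r["p"],2),o)
p=P["top"]; g=p["color"].astype(int).sum(2)//3; print(g[222:272:5,442:490:2])
E
```

```text
board xy [-119.5  144.5] z 0.1488 yaw y 96.53 t 30.0 F [-0.  -1.   0.5] gap 0.0002
top lid1_mid [474. 285.] 0.74 [(-96, -184), (-99, -171)]
top lid2_mid [459. 246.] 0.74 [(-26, -171), (-32, -158)]
top lid3_mid [454. 212.] 0.56 [(36, -174), (26, -161)]
top jar [385. 156.] 0.63 [(155, -71), (140, -63)]
top shaker [314. 165.] 0.86 [(154, 59), (139, 60)]
scene lid1_mid [268. 163.] 0.95 [(-96, -182), (-73, -153)]
scene lid2_mid [248. 180.] 0.7 [(-35, -176), (-15, -147)]
scene lid3_mid [217. 200.] 0.93 [(44, -183), (60, -153)]
scene jar [219. 250.] 0.65 [(119, -85), (132, -60)]
scene shaker [263. 288.] 0.85 [(118, 36), (131, 55)]
[[116 104  80  46  53  56  63  72  81  72  65  57  50  59 105 122 125 123
  123 123 124 122 124 125]
 [151  89 121 121 106  87  73  50  37  39  60 102 125 126 124 123 125 125
  123 125 126 123 123 126]
 [161 115 108  95  52  37  39  44  59  74  71  70  64  69 115 125 124 126
  123 123 125 125 123 124]
 [163 148  90  88  42  40  44  57  62  43  43  44  44  48  58  93 124 127
  126 123 124 125 124 123]
 [163 161 110  61  41  42  45  58  63  44  44  44  44  44  45  63  95 125
  127 124 123 124 125 123]
 [163 163 146  68  44  41  44  47  71  49  44  43  44  45  43  50  61 118
  126 126 123 123 124 124]
 [164 164 160 108  95  51  40  42  45  68  55  45  44  44  43  60  59 117
  124 126 123 123 122 124]
 [164 163 163 143  94  96  46  38  39  43  46  56  77  83  73  48  95 123
  124 125 124 122 122 123]
 [164 163 163 160 103 109  82  62  49  38  37  40  54  76 104 122 124 124
  123 124 124 122 121 121]
 [165 164 163 163 139  93 114 109 107 111 121 118 122 115 114 113 116 119
  123 124 124 122 122 121]]
```

```bash
python3 -c "
from workcell import *
print(hand_in())"
```

```text
the job is handed in; nothing more can be done
None
```

All three lids were swept over the edge into the steel tray and the job is handed in at about 30 s: two lie flat, one still leans on the tray's near wall (centre below the rim by camera), and the jar and shaker stand where they were.

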